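# Screw the rice bin's pouring top round over the cup

### The job

The pouring top of the clear rice bin is locked: squeeze its two opposed catch buttons together to free it, screw the top clockwise (seen from above) until its spout stands centred over the steel measuring cup, then let go so that both buttons spring back out. Leave the cup, the sugar pot, the tea caddy and the honey jar where they stand.

Things in the scene. Friction and masses are not known exactly. Their poses are not given: they have to be found in the camera images.
- top_grip (a point): Grip point of the bin's white screw-on pouring top: on the vertical screw axis, midway between the two catch buttons and at the height to grip them, about 228 mm above the table at the start. Its axes turn with the top: +x along the spout (from the axis to the nozzle), +y to button a, -y to button b, +z up.
- hub_top (a point): Centre of the upper face of the hub between the buttons, 18 mm above top_grip. The hub measures 34 mm (x) by 38 mm (y); same axes as top_grip.
- button_a_face (a point): Point on the outer face of grey catch button a, at the height of top_grip and 34 mm from it along +y when released. The face is 26 mm wide and 40 mm tall (24 mm below to 16 mm above this point). The two buttons' outer faces are 68 mm apart released, 56 mm fully pressed.
- button_b_face (a point): The same on the opposite button b, 34 mm from top_grip along -y when released.
- spout_arm (a point): Middle of the upper face of the spout arm, a bar 32 mm wide and 22 mm thick that runs out from the hub along +x of top_grip to 136 mm from the axis; the face is 2 mm below top_grip.
- bin_rim (a point): Centre of the upper face of the bin's fixed white rim, 126 mm across, on the screw axis. The bin is a clear plastic cylinder fixed to a teak tray 18 mm thick; it does not move. Its +x is the spout's direction at the start. Along its +y and -y, 47 to 58 mm out, catch lugs stand 20 mm above the rim: 29 mm below top_grip at the start, at most 4 mm nearer once the top sinks.
- nozzle (a point): The centre of the outlet at the lower end of the spout's nozzle (28 mm across, white), 120 mm from the screw axis along +x of top_grip and 89 mm below it; it turns with the top and is about 139 mm above the table at the start.
- top (a joint): Screw angle of the top, rad: 0 at the start (locked), grows clockwise seen from above, up to 2.6. It sinks 1.5 mm per rad, has about 0.12 N m of friction and stays where left. It is locked (0.05 rad of play) until both buttons are in by over 3 mm; from 0.4 rad on it turns freely, buttons in or out. No stop or click at the place wanted, 0.85 to 2.35 rad from the start.
- button_a (a joint): Travel in m of the catch button on the +y side of the hub, pressed inward: 0 released, 0.006 fully in. Spring: about 3 N at the start of travel, 8 N fully in.
- button_b (a joint): The same for the opposite button, on the -y side.
- cup_center (a point): Centre (half-way up, on its axis) of the stainless steel measuring cup, open on top, 72 mm across, 85 mm tall, with one side handle. It stands loose on the tray beside the bin, its axis 116 to 125 mm from the screw axis; the nozzle passes about 34 mm above its rim. z is up.
- sugar_pot_center (a point): Bystander: centre of a white ceramic sugar pot, 100 mm across, 114 mm tall, loose on the table.
- tea_caddy_center (a point): Bystander: centre of a round stainless steel tea caddy, 80 mm across, 135 mm tall, loose on the table.
- honey_jar_center (a point): Bystander: centre of a glass honey jar, 72 mm across, 110 mm tall, loose on the table.
There are look-alikes about, which are no part of the job. Leave any pink or red look-alike of the part that bears cup_center alone.

How it is judged:
By the outcome, as a careful person would: the job done as asked, in the order asked, and still so for the second after the job is handed in, with the robot touching nothing.
It also fails if it takes over 53 s, if anything falls off the work surface, if the arm or the gripper's body presses on something with over 40 N, if the wrist force passes 120 N, or if a joint passes its speed limit or range.

### The arm

A 7-joint arm with a two-finger parallel gripper is mounted at the origin on the work surface. World frame = base frame: x ahead of the robot, y to its left, z up, the work surface at z = 0. Lengths are in mm, angles in degrees, forces in N, time in s.
With the tool pointing down it reaches from about 350 to 775 mm from the base axis. Payload 3.1 kg.
Tool frame: the origin (TCP) lies on the front face of the gripper's body, between the roots of the fingers; the fingertips stand 73 mm ahead of it and the grasp point (between the pads) lies 54 mm ahead of it; x points along the fingers, y is the direction in which the jaws open and shut, and the axes are right-handed (so a half turn about x gives the same grasp; the last joint's range is limited). The gripper opens to 85 mm and grips with 20 to 120 N. Pads are 22 mm wide; open, the fingers measure 114 mm over their backs; the gripper's body (76 mm by 85 mm) begins 54 mm behind the grasp point. The pads swing forward as they close: fully open they stand 13 mm farther back than shut.
Start: joints at [-69.884, 17.813, 0.802, 86.603, -0.252, 75.585, -1.558], TCP at [210.5, 508.139, 303.904] pointing down, gripper open.
Joint ranges: [-154.91, 154.91], [-16.99, 109.72], [-72.82, 74.43], [7.12, 147.25], [-82.49, 262.49], [11.32, 116.49], [-174.64, 174.64]. Speed limits (degrees/s): [159.86, 159.86, 180, 180, 180, 180, 180].

### API

Orientations are given as a 3x3 rotation matrix whose columns are the frame's x, y, z axes.
In Python, from station import ctrl, capture, job_done gives the robot as it stands.
- The arm moves only by the tool arm_command, never from a script. Its argument "targets" is a list of rows, each an object of numbers: "tx", "ty", "tz": the shift along the tool's x, y, z in m; "wx", "wy", "wz": the turn, a rotation vector about the tool's x, y, z in degrees; "claw": the opening, from 0 (shut) to 1 (fully open). A call has 1 to 5 rows; each row is the pose to reach, as a shift and turn from the pose measured when the call began, along the tool's axes at that moment; what a row does not reach only later rows make up. A row lasts 1/12 s, in which the tool goes at most 41.7 mm and 7.16 degrees, less where a joint would pass 70% of its speed; a pose out of reach is approached as far as the arm can. A call with a gripper value outside its range is refused whole. The fingers move at their own pace and stop on an object; "newtons" is the grip in N (left out, the last holds). Time passes only in rows, so rows that repeat a pose let the fingers close. It gives the time, the measured TCP pose, the force and the opening at its end, in the units of the state.
- ctrl.read_state(): the state, without advancing time (a new reading comes with each control period).
- capture(name): name is "side" or "top"; returns a dict with "frame" (420x560x3 uint8, red, green, blue), "K" (3x3 intrinsics, pixels), "D" ([k1, k2, p1, p2, k3] as OpenCV has them; the pictures are not rectified), "view" (4x4, takes a point from world to camera coordinates). Camera axes: x right, y down, z forward; pixel columns grow to the right and rows downward; lengths in mm; the calibration is good to about 2 mm. A picture is of the moment at which its call begins. There is no depth.
- job_done(): hands the job in, once; it reports no verdict.
The state is a dict: "t": time; "joint_pos": joint angles; "dq": joint speeds; "tau": joint torques, N m; "eef_pos": TCP position; "tool_rot": TCP orientation; "ft_force": force on the tool from outside, world axes, zero at the start; "ft_torque": the same for the moment, N m; "gripper_width": finger opening in mm.
Only numpy, scipy, OpenCV 4.12 (cv2) and the standard library are available. Lean on these libraries where they do the work, as an engineer would, in place of code of your own. Each camera call takes 0.05 s, during which the arm holds its last target. There are 200 camera calls.

## Working session

There is one attempt and no reset: what is moved stays moved. The work goes in short steps, Python scripts to look and compute and a tool call to move; the robot and the scene stay as the last step left them, time stands still between calls to the robot, and variables do not carry over. Pictures are saved under pics/ and viewed, about 8 in all and at most 12, crops included, and the job is handed in when it is done.

Besides the shell and the picture viewer there is one more tool, called as name(argument=value, ...) on one line, values as JSON. arm_command: Moves the arm, as the interface text tells. Its arguments: {"type":"object","properties":{"targets":{"type":"array","items":{"type":"object","properties":{"tx":{"type":"number"},"ty":{"type":"number"},"tz":{"type":"number"},"wx":{"type":"number"},"wy":{"type":"number"},"wz":{"type":"number"},"claw":{"type":"number"}}}},"newtons":{"type":"number"}},"required":["targets"]}

```bash
mkdir -p pics; ls
cat > h.py <<'E'
import numpy as np,cv2
from station import ctrl,capture,job_done
def shot(n,f):
    c=capture(n); cv2.imwrite('pics/'+f+'.png',cv2.cvtColor(c['frame'],cv2.COLOR_RGB2BGR)); np.savez('pics/'+f+'.npz',**{k:np.array(v,float) for k,v in c.items()}); return c
def load(f): return dict(np.load('pics/'+f+'.npz'))
def ray(c,p):
    K,D,V=[np.array(c[k],float) for k in('K','D','view')]
    q=cv2.undistortPoints(np.array([[p]],float),K,D)[0,0]
    R=V[:3,:3]; o=-R.T@V[:3,3]; d=R.T@np.r_[q,1]; return o,d/np.linalg.norm(d)
def onz(c,p,z):
    o,d=ray(c,p); return o+d*(z-o[2])/d[2]
def proj(c,P):
    K,D,V=[np.array(c[k],float) for k in('K','D','view')]
    return cv2.projectPoints(np.array(P,float).reshape(-1,1,3),cv2.Rodrigues(V[:3,:3])[0],V[:3,3],K,D)[0][:,0]
E
python3 - <<'E'
from h import *
for n in('side','top'):
    c=shot(n,n+'0'); V=np.array(c['view']); print(n,-V[:3,:3].T@V[:3,3],V[2,:3])
print(ctrl.read_state())
E
```

```text
pics
side [ 150.0547005  -674.89057516  829.58202792] [ 0.39697289  0.65879449 -0.63906364]
top [ 425.15636729   12.54160181 1525.03406155] [ 1.00031684e-01  9.36622238e-04 -9.94983811e-01]
{'t': 0.1, 'joint_pos': array([-69.88335176,  17.85694972,   0.80168124,  86.68293122,
        -0.25088291,  75.58522492,  -1.55817202]), 'dq': array([-0.07392191, -0.15620139,  0.10477781, -0.23437581, -0.02622597,
        0.01611634,  0.11329685]), 'tau': array([ 9.08904112e-04, -3.80854440e+01,  1.46762850e-01, -2.31239748e+01,
        1.23488100e-02,  8.01238697e-03, -1.11907369e-05]), 'eef_pos': array([210.32167064, 507.65201707, 302.91792374]), 'tool_rot': array([[-7.20955611e-04,  3.82696628e-01,  9.23873785e-01],
       [-2.02888845e-03,  9.23871564e-01, -3.82697291e-01],
       [-9.99997682e-01, -2.15034461e-03,  1.10378379e-04]]), 'ft_force': array([ 0.17340265, -0.39769365, -0.86003149]), 'ft_torque': array([ 0.02316047,  0.00344848, -0.00083326]), 'gripper_width': 85.10843740182192}
```

View pics/side0.png

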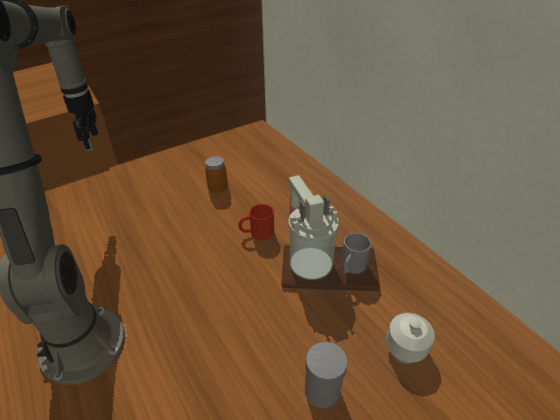

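View pics/top0.png

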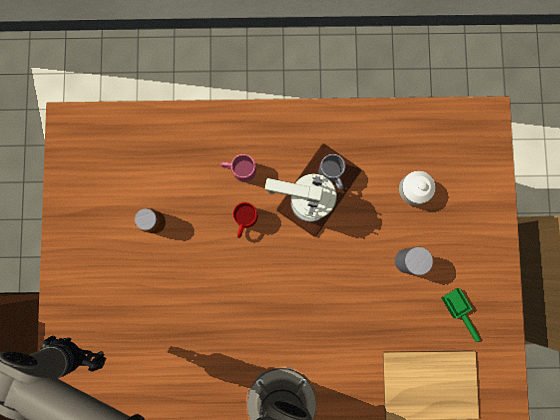

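The side view shows the bin with its hub at about (314,208), the spout running to (298,185) and the steel cup at (356,253). In the top view the hub is at about (316,193), the nozzle end at (270,187) and the steel cup at (332,166). The red and pink mugs are look-alikes. Next I'll zoom in on both views.

Run:
```python
from h import *
a=cv2.imread('pics/top0.png')[135:245,250:370]; b=cv2.imread('pics/side0.png')[165:285,275:385]
a=cv2.resize(a,(400,367),interpolation=cv2.INTER_CUBIC); b=cv2.resize(b,(336,367),interpolation=cv2.INTER_CUBIC)
cv2.imwrite('pics/z0.png',np.hstack([a,b]))
```

```text
(no output)
```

View pics/z0.png

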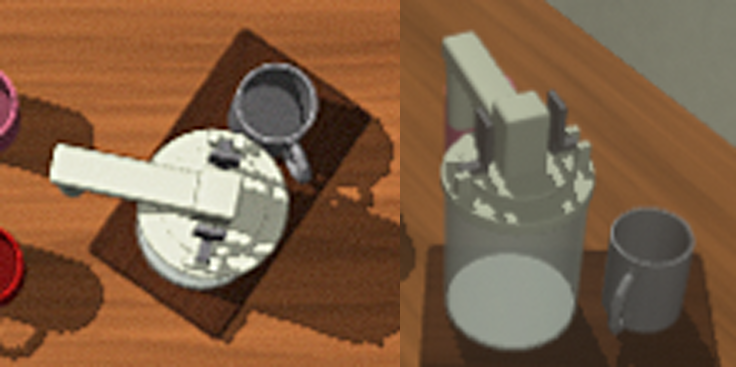

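Run:
```python
from h import *
T=load('top0');S=load('side0')
t=lambda x,y:((x+.5)/3.3333-.5+250,(y+.5)/3.3364-.5+135)
s=lambda x,y:((x-400+.5)/3.0545-.5+275,(y+.5)/3.058-.5+165)
def tri(a,b):
    (o,d),(p,e)=ray(T,a),ray(S,b)
    k=np.linalg.lstsq(np.c_[d,-e],p-o,rcond=None)[0]; return ((o+k[0]*d)+(p+k[1]*e))/2,np.linalg.norm(o+k[0]*d-p-k[1]*e)
print('arm end',onz(T,t(57,145),226),onz(T,t(51,180),226), onz(T,t(54,162),226))
print('hub',onz(T,t(218,192),246),onz(S,s(521,108),246),'corners',onz(T,t(243,171),246),onz(T,t(236,218),246))
print('rim',onz(T,t(213.5,204),179),onz(S,s(517,172),179))
print('rim L/R',onz(T,t(137,204),179),onz(T,t(290,204),179))
print('cup',onz(T,t(276,103),103),onz(S,s(651,240),103))
print('cuptri',tri(t(276,103),s(651,240)))
print('hubtri',tri(t(218,192),s(521,108)))
```

```text
arm end [650.19284468  31.70090519 226.        ] [621.67307468  36.86526088 226.        ] [636.32553087  34.28139868 226.        ]
hub [607.30955063 -96.04835328 246.        ] [ 603.31291592 -100.2908607   246.        ] corners [ 623.8937102  -116.28775769  246.        ] [ 586.33699642 -109.88103811  246.        ]
rim [606.7936085  -97.76406061 179.        ] [603.45246005 -99.60864327 179.        ]
rim L/R [607.61892999 -33.87108021 179.        ] [ 605.97066544 -161.66052722  179.        ]
cup [ 706.70698305 -161.38917757  103.        ] [ 700.72033045 -165.4022424   103.        ]
cuptri (array([ 706.86014727, -161.41814029,   96.59059979]), np.float64(2.6245013385298575))
hubtri (array([607.39868592, -96.10314321, 241.52851198]), np.float64(1.2563680746033916))
```

Estimates:

| Item | Value |
|---|---|
| Screw axis | about (605.5, -98) |
| Spout heading | about 78.5° |
| Cup | about (704, -163), heading -33.5° |
| Clockwise turn needed | about 112° (1.95 rad) |

The jaw axis needs to be at -11.5°, so joint 7 starts near 0. First move is up and over.

```bash
cat > go.py <<'E'
import sys
from h import *
from scipy.spatial.transform import Rotation as Rn
# usage: go.py x y z yaw_of_jaw_axis : prints tool-frame shift (m) and turn (deg)
x,y,z,a=map(float,sys.argv[1:5]); s=ctrl.read_state(); R=s['tool_rot']; c,n=np.cos(np.radians(a)),np.sin(np.radians(a))
G=np.c_[[0,0,-1],[c,n,0],np.cross([0,0,-1],[c,n,0])]
print('t',(R.T@(np.array([x,y,z])-s['eef_pos'])/1000).round(4),'w',Rn.from_matrix(R.T@G).as_rotvec(degrees=True).round(2))
print('pos',s['eef_pos'].round(1),'yaw',np.degrees(np.arctan2(R[1,1],R[0,1])).round(2),'q7',s['joint_pos'][6].round(1),'F',s['ft_force'].round(1),'M',s['ft_torque'].round(2),'w',round(s['gripper_width'],1),'time',s['t'])
E
python3 go.py 605.5 -98 390 -11.5
```

```text
t [-0.0861 -0.4085  0.5969] w [79.    0.09  0.1 ]
pos [210.3 507.7 302.9] yaw 67.5 q7 -1.6 F [ 0.2 -0.4 -0.9] M [ 0.02  0.   -0.  ] w 85.1 time 0.1
```

arm_command(targets=[{"tx": -0.04,"ty": -0.01,"tz": 0.015,"wx": 5,"claw": 1},{"tx": -0.07,"ty": -0.03,"tz": 0.045,"wx": 10,"claw": 1},{"tx": -0.086,"ty": -0.05,"tz": 0.075,"wx": 15,"claw": 1},{"tx": -0.086,"ty": -0.075,"tz": 0.11,"wx": 20,"claw": 1},{"tx": -0.086,"ty": -0.1,"tz": 0.145,"wx": 25,"claw": 1}])

```text
validation failed for argument at $.ta...
```

```bash
python3 go.py 605.5 -98 390 -11.5
```

```text
t [-0.0861 -0.4085  0.5969] w [79.    0.09  0.1 ]
pos [210.3 507.7 302.9] yaw 67.5 q7 -1.6 F [ 0.2 -0.4 -0.9] M [ 0.02  0.   -0.  ] w 85.1 time 0.1
```

arm_command(targets=[{"tx": -0.04,"ty": -0.01,"tz": 0.015,"wx": 5,"wy": 0,"wz": 0,"claw": 1},{"tx": -0.07,"ty": -0.03,"tz": 0.045,"wx": 10,"wy": 0,"wz": 0,"claw": 1},{"tx": -0.086,"ty": -0.05,"tz": 0.075,"wx": 15,"wy": 0,"wz": 0,"claw": 1},{"tx": -0.086,"ty": -0.075,"tz": 0.11,"wx": 20,"wy": 0,"wz": 0,"claw": 1},{"tx": -0.086,"ty": -0.1,"tz": 0.145,"wx": 25,"wy": 0,"wz": 0,"claw": 1}])

```text
t: 0.52
eef_pos: [303.6, 364.5, 390.5]
tool_rot: [[0.001, 0.739, 0.673], [0.001, 0.673, -0.739], [-1.0, 0.001, 0.0]]
ft_force: [1.1, 0.7, -0.3]
gripper_width: 85.6
```

```bash
python3 go.py 605.5 -98 390 -11.5
```

```text
t [ 0.0006 -0.0882  0.5452] w [ 5.383e+01 -2.000e-02 -8.000e-02]
pos [303.6 364.5 390.5] yaw 42.33 q7 -8.8 F [ 1.1  0.7 -0.3] M [-0.02 -0.1  -0.02] w 85.6 time 0.5167
```

arm_command(targets=[{"tx": 0,"ty": -0.006,"tz": 0.038,"wx": 4,"wy": 0,"wz": 0,"claw": 1},{"tx": 0,"ty": -0.012,"tz": 0.076,"wx": 8,"wy": 0,"wz": 0,"claw": 1},{"tx": 0,"ty": -0.018,"tz": 0.114,"wx": 12,"wy": 0,"wz": 0,"claw": 1},{"tx": 0,"ty": -0.024,"tz": 0.152,"wx": 16,"wy": 0,"wz": 0,"claw": 1},{"tx": 0,"ty": -0.03,"tz": 0.19,"wx": 20,"wy": 0,"wz": 0,"claw": 1}])

```text
t: 0.93
eef_pos: [409.7, 201.9, 390.3]
tool_rot: [[0.001, 0.926, 0.377], [0.001, 0.377, -0.926], [-1.0, 0.001, -0.0]]
ft_force: [0.8, 0.2, -0.6]
gripper_width: 85.2
```

```bash
python3 go.py 605.5 -98 390 -11.5
```

```text
t [2.000e-04 6.830e-02 3.516e-01] w [33.64 -0.04 -0.04]
pos [409.7 201.9 390.3] yaw 22.14 q7 -4.4 F [ 0.8  0.2 -0.6] M [ 0.01 -0.02  0.02] w 85.2 time 0.9333
```

arm_command(targets=[{"tx": 0,"ty": 0.007,"tz": 0.036,"wx": 4,"wy": 0,"wz": 0,"claw": 1},{"tx": 0,"ty": 0.014,"tz": 0.072,"wx": 8,"wy": 0,"wz": 0,"claw": 1},{"tx": 0,"ty": 0.021,"tz": 0.108,"wx": 12,"wy": 0,"wz": 0,"claw": 1},{"tx": 0,"ty": 0.028,"tz": 0.144,"wx": 16,"wy": 0,"wz": 0,"claw": 1},{"tx": 0,"ty": 0.035,"tz": 0.18,"wx": 20,"wy": 0,"wz": 0,"claw": 1}])

```text
t: 1.35
eef_pos: [510.4, 46.8, 390.0]
tool_rot: [[0.0, 0.999, 0.034], [0.001, 0.034, -0.999], [-1.0, 0.0, -0.001]]
ft_force: [1.0, 0.3, 0.9]
gripper_width: 85.3
```

```bash
python3 go.py 605.5 -98 390 -11.5
```

```text
t [-1.00e-04  9.01e-02  1.48e-01] w [13.47 -0.05 -0.  ]
pos [510.4  46.8 390. ] yaw 1.96 q7 1.2 F [1.  0.3 0.9] M [ 0.02 -0.08  0.02] w 85.3 time 1.35
```

arm_command(targets=[{"tx": 0,"ty": 0.02,"tz": 0.033,"wx": 4,"wy": 0,"wz": 0,"claw": 1},{"tx": 0,"ty": 0.04,"tz": 0.066,"wx": 8,"wy": 0,"wz": 0,"claw": 1},{"tx": 0.01,"ty": 0.06,"tz": 0.1,"wx": 12,"wy": 0,"wz": 0,"claw": 1},{"tx": 0.03,"ty": 0.08,"tz": 0.13,"wx": 13.5,"wy": 0,"wz": 0,"claw": 1},{"tx": 0.04,"ty": 0.09,"tz": 0.148,"wx": 13.5,"wy": 0,"wz": 0,"claw": 1}])

```text
t: 1.77
eef_pos: [605.9, -102.3, 346.9]
tool_rot: [[-0.003, 0.979, -0.205], [-0.002, -0.205, -0.979], [-1.0, -0.002, 0.003]]
ft_force: [0.5, -0.3, -0.2]
gripper_width: 85.5
```

```bash
python3 go.py 605.5 -98 345 -11.5
python3 - <<'E'
from h import *
shot('side','side1');shot('top','top1')
a=cv2.imread('pics/top1.png')[125:265,240:380]; b=cv2.imread('pics/side1.png')[125:265,245:385]
f=lambda i:cv2.resize(i,(400,400),interpolation=cv2.INTER_CUBIC)
cv2.imwrite('pics/z1.png',np.hstack([f(a),f(b)]))
E
```

```text
t [ 0.0019 -0.0013 -0.0041] w [-0.36  0.15  0.14]
pos [ 605.9 -102.3  346.9] yaw -11.86 q7 8.2 F [ 0.5 -0.3 -0.2] M [-0.03  0.06  0.04] w 85.5 time 1.7667
```

View pics/z1.png

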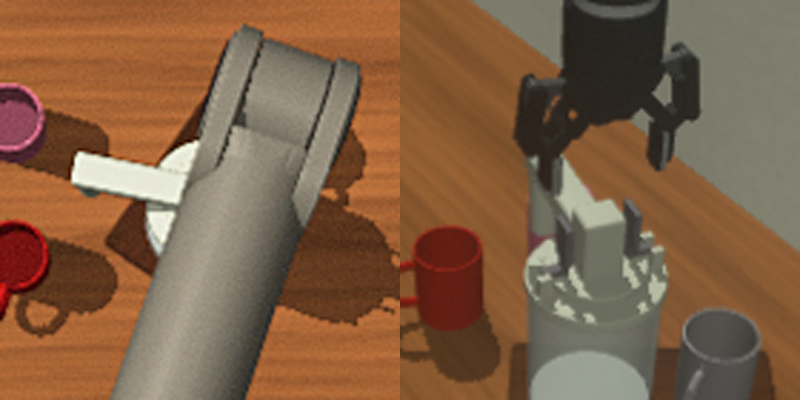

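In the side view the fingertips straddle the hub: pads at about (550,180) and (660,155), buttons at about (565,245) and (632,228) in the crop. I'll compare that offset with the projected geometry.

Run:
```python
from h import *
S=load('side1'); s=ctrl.read_state(); p=s['eef_pos']; R=s['tool_rot']
z=lambda P:((proj(S,P)-[245,125]+.5)*2.857+[400,0]).round(0)
ax=np.array([605.5,-98]);j=R[:,1]
for d in(60,73):
  print('tips',z([p+R[:,0]*d+j*42.5,p+R[:,0]*d-j*42.5]).tolist())
b=np.r_[ax,244]; print('buttons top',z([b+j*31,b-j*31]).tolist(),'hubtop',z([np.r_[ax,246]]).tolist())
print(p)
```

```text
tips [[652.0, 167.0], [556.0, 190.0]]
tips [[651.0, 180.0], [555.0, 203.0]]
buttons top [[633.0, 207.0], [565.0, 224.0]] hubtop [[600.0, 213.0]]
[ 604.65646807 -102.80228144  345.87737731]
```

```bash
python3 go.py 605.5 -98 282 -11.5
```

```text
t [ 0.0639  0.0002 -0.0051] w [-0.49  0.21  0.35]
pos [ 604.7 -102.8  345.9] yaw -11.99 q7 8.1 F [-1.5  0.4  0.5] M [0.03 0.04 0.04] w 85.2 time 1.8667
```

arm_command(targets=[{"tx": 0.0,"ty": 0.0,"tz": -0.005,"wx": -0.5,"wy": 0,"wz": 0,"claw": 1},{"tx": 0.02,"ty": 0.0,"tz": -0.005,"wx": -0.5,"wy": 0.2,"wz": 0.3,"claw": 1},{"tx": 0.035,"ty": 0.0,"tz": -0.005,"wx": -0.5,"wy": 0.2,"wz": 0.3,"claw": 1},{"tx": 0.05,"ty": 0,"tz": -0.005,"wx": -0.5,"wy": 0.2,"wz": 0.3,"claw": 1},{"tx": 0.063,"ty": 0,"tz": -0.005,"wx": -0.5,"wy": 0.2,"wz": 0.3,"claw": 1}])

```text
t: 2.28
eef_pos: [605.1, -95.3, 282.5]
tool_rot: [[-0.001, 0.981, -0.196], [0.002, -0.196, -0.981], [-1.0, -0.001, -0.002]]
ft_force: [0.3, -0.3, 0.2]
gripper_width: 85.2
```

```bash
python3 go.py 605.5 -98 282 -11.5;  python3 - <<'E'
from h import *
shot('side','side2')
b=cv2.imread('pics/side2.png')[145:265,255:375]
cv2.imwrite('pics/z2.png',cv2.resize(b,(480,480),interpolation=cv2.INTER_CUBIC))
E
```

```text
t [0.0005 0.0009 0.0026] w [ 0.22 -0.1   0.07]
pos [605.1 -95.3 282.5] yaw -11.28 q7 9.3 F [ 0.3 -0.3  0.2] M [-0.01  0.04 -0.07] w 85.2 time 2.2833
```

View pics/z2.png

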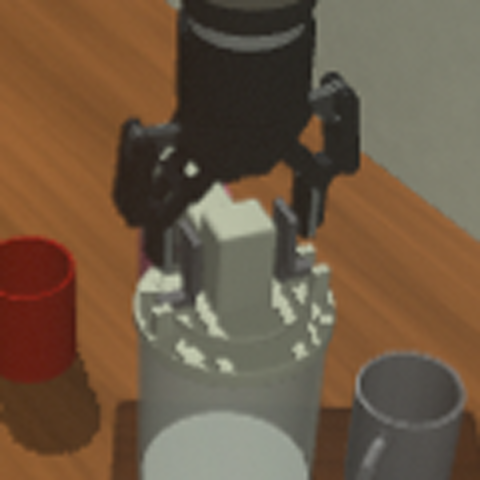

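The fingers straddle both buttons: left finger at about (157,250) by the button at (190,260), right finger at about (310,215) by the button at (287,235). I'll centre and squeeze.

arm_command(targets=[{"tx": 0.0005,"ty": 0.001,"tz": 0.0026,"wx": 0,"wy": 0,"wz": 0,"claw": 1},{"tx": 0.0005,"ty": 0.001,"tz": 0.0026,"wx": 0,"wy": 0,"wz": 0,"claw": 0.8},{"tx": 0.0005,"ty": 0.001,"tz": 0.0026,"wx": 0,"wy": 0,"wz": 0,"claw": 0.5},{"tx": 0.0005,"ty": 0.001,"tz": 0.0026,"wx": 0,"wy": 0,"wz": 0,"claw": 0.5},{"tx": 0.0005,"ty": 0.001,"tz": 0.0026,"wx": 0,"wy": 0,"wz": 0,"claw": 0.5}], newtons=30)

```text
t: 2.75
eef_pos: [607.0, -97.3, 283.7]
tool_rot: [[0.004, 0.981, -0.195], [0.003, -0.195, -0.981], [-1.0, 0.003, -0.003]]
ft_force: [2.7, 1.1, 7.4]
gripper_width: 53.5
```

```bash
python3 go.py 605.5 -98 282 -11.5
```

```text
t [ 0.0017 -0.0013  0.001 ] w [ 0.28 -0.19 -0.19]
pos [607.  -97.3 283.7] yaw -11.22 q7 9.5 F [2.7 1.1 7.4] M [ 0.21 -0.31 -0.12] w 53.5 time 2.75
```

arm_command(targets=[{"tx": 0,"ty": 0,"tz": 0,"wx": 0,"wy": 0,"wz": 0,"claw": 0.5},{"tx": 0,"ty": 0,"tz": 0,"wx": 0,"wy": 0,"wz": 0,"claw": 0.5},{"tx": 0,"ty": 0,"tz": 0,"wx": 0,"wy": 0,"wz": 0,"claw": 0.5}])

```text
t: 3.0
eef_pos: [607.0, -97.2, 284.2]
tool_rot: [[0.004, 0.981, -0.194], [0.003, -0.194, -0.981], [-1.0, 0.004, -0.004]]
ft_force: [1.0, 0.1, 0.6]
gripper_width: 52.7
```

```bash
python3 go.py 605.5 -98 282 -11.5;  python3 - <<'E'
from h import *
shot('side','side3')
b=cv2.imread('pics/side3.png')[165:245,275:355]
cv2.imwrite('pics/z3.png',cv2.resize(b,(480,480),interpolation=cv2.INTER_CUBIC))
E
```

```text
t [ 0.0022 -0.0013  0.0011] w [ 0.29 -0.2  -0.21]
pos [607.  -97.2 284.2] yaw -11.21 q7 9.5 F [1.  0.1 0.6] M [ 0.03  0.15 -0.15] w 52.7 time 3.0
```

View pics/z3.png

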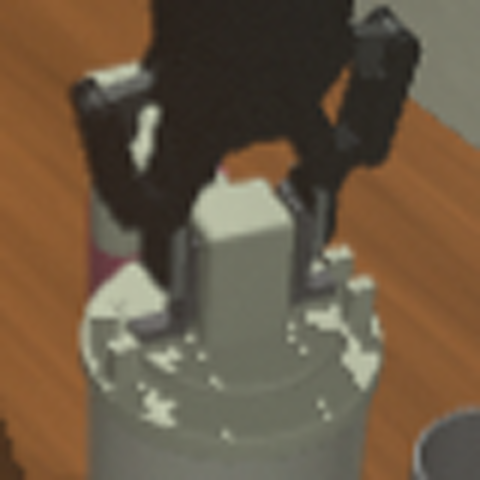

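Both buttons look pressed: the grey blades sit flush to the hub at about x=182 and 298 in the crop, and the opening is steady at 53 mm. Now I'll screw clockwise, starting with about 28° and a check.

arm_command(targets=[{"tx": 0,"ty": 0,"tz": 0,"wx": 4,"wy": 0,"wz": 0,"claw": 0.5},{"tx": 0.0002,"ty": 0,"tz": 0,"wx": 10,"wy": 0,"wz": 0,"claw": 0.5},{"tx": 0.0004,"ty": 0,"tz": 0,"wx": 16,"wy": 0,"wz": 0,"claw": 0.5},{"tx": 0.0006,"ty": 0,"tz": 0,"wx": 22,"wy": 0,"wz": 0,"claw": 0.5},{"tx": 0.0008,"ty": 0,"tz": 0,"wx": 28,"wy": 0,"wz": 0,"claw": 0.5}], newtons=35)

```text
t: 3.47
eef_pos: [606.6, -97.0, 283.5]
tool_rot: [[0.003, 0.772, -0.636], [0.003, -0.636, -0.772], [-1.0, 0.0, -0.005]]
ft_force: [-1.6, 0.1, 0.5]
gripper_width: 52.8
```

```bash
python3 go.py 606.5 -97.5 281 -123.5;  python3 - <<'E'
from h import *
shot('side','side4')
b=cv2.imread('pics/side4.png')[145:265,255:375]
cv2.imwrite('pics/z4.png',cv2.resize(b,(480,480),interpolation=cv2.INTER_CUBIC))
E
```

```text
t [0.0025 0.0003 0.0005] w [84.04 -0.21  0.18]
pos [606.6 -97.  283.5] yaw -39.46 q7 -16.2 F [-1.6  0.1  0.5] M [0.07 0.33 0.16] w 52.8 time 3.4667
```

View pics/z4.png

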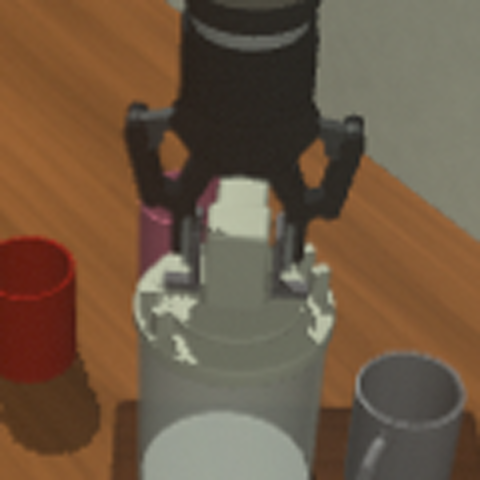

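The top turned with the gripper: the spout now points away from the side camera, behind the hub at about (240,200). I'll continue.

arm_command(targets=[{"tx": 0,"ty": 0,"tz": 0,"wx": 4,"wy": 0,"wz": 0,"claw": 0.5},{"tx": 0.0003,"ty": 0,"tz": 0,"wx": 10,"wy": 0,"wz": 0,"claw": 0.5},{"tx": 0.0006,"ty": 0,"tz": 0,"wx": 16,"wy": 0,"wz": 0,"claw": 0.5},{"tx": 0.0008,"ty": 0,"tz": 0,"wx": 22,"wy": 0,"wz": 0,"claw": 0.5},{"tx": 0.001,"ty": 0,"tz": 0,"wx": 28,"wy": 0,"wz": 0,"claw": 0.5}])

```text
t: 3.93
eef_pos: [606.3, -96.5, 282.7]
tool_rot: [[0.002, 0.378, -0.926], [0.004, -0.926, -0.378], [-1.0, -0.003, -0.003]]
ft_force: [-1.3, 0.8, 0.7]
gripper_width: 52.4
```

arm_command(targets=[{"tx": 0,"ty": 0,"tz": 0,"wx": 4,"wy": 0,"wz": 0,"claw": 0.5},{"tx": 0.0003,"ty": 0,"tz": 0,"wx": 10,"wy": 0,"wz": 0,"claw": 0.5},{"tx": 0.0006,"ty": 0,"tz": 0,"wx": 16,"wy": 0,"wz": 0,"claw": 0.5},{"tx": 0.0008,"ty": 0,"tz": 0,"wx": 22,"wy": 0,"wz": 0,"claw": 0.5},{"tx": 0.001,"ty": 0,"tz": 0,"wx": 28,"wy": 0,"wz": 0,"claw": 0.5}])

```text
t: 4.35
eef_pos: [606.2, -95.9, 282.0]
tool_rot: [[0.001, -0.102, -0.995], [0.005, -0.995, 0.102], [-1.0, -0.005, -0.001]]
ft_force: [-1.3, 1.1, -0.3]
gripper_width: 52.6
```

```bash
python3 go.py 606.5 -97.5 281 -123.5
```

```text
t [ 0.001   0.0015 -0.0005] w [2.765e+01 2.000e-02 3.000e-01]
pos [606.2 -95.9 282. ] yaw -95.85 q7 -66.9 F [-1.3  1.1 -0.3] M [0.06 0.18 0.14] w 52.6 time 4.35
```

arm_command(targets=[{"tx": 0.0002,"ty": 0.0005,"tz": 0,"wx": 5,"wy": 0,"wz": 0,"claw": 0.5},{"tx": 0.0004,"ty": 0.001,"tz": 0,"wx": 11,"wy": 0,"wz": 0,"claw": 0.5},{"tx": 0.0006,"ty": 0.001,"tz": 0,"wx": 17,"wy": 0,"wz": 0,"claw": 0.5},{"tx": 0.0008,"ty": 0.001,"tz": 0,"wx": 23,"wy": 0,"wz": 0,"claw": 0.5},{"tx": 0.001,"ty": 0.001,"tz": 0,"wx": 27.5,"wy": 0,"wz": 0,"claw": 0.5}])

```text
t: 4.77
eef_pos: [606.4, -95.5, 281.3]
tool_rot: [[0.001, -0.55, -0.835], [0.007, -0.835, 0.55], [-1.0, -0.006, 0.003]]
ft_force: [-0.2, 1.8, 1.8]
gripper_width: 52.5
```

```bash
python3 go.py 606.5 -97.5 281 -123.5;  python3 - <<'E'
from h import *
shot('side','side5');shot('top','top5')
a=cv2.imread('pics/top5.png')[125:225,290:390];b=cv2.imread('pics/side5.png')[175:275,285:385]
f=lambda i:cv2.resize(i,(400,400),interpolation=cv2.INTER_CUBIC)
cv2.imwrite('pics/z5.png',np.hstack([f(a),f(b)]))
E
```

```text
t [ 0.0003  0.0016 -0.0012] w [0.15 0.15 0.37]
pos [606.4 -95.5 281.3] yaw -123.35 q7 -91.2 F [-0.2  1.8  1.8] M [0.29 0.19 0.08] w 52.5 time 4.7667
```

View pics/z5.png

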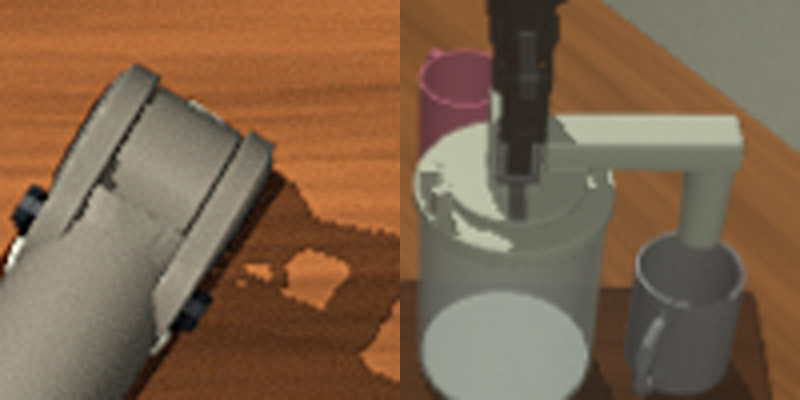

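The spout now stands over the steel cup in the side view: nozzle lower end at about (702,234) in the crop, cup rim centre at about (689,270). The arm blocks the top camera. I'll compute the horizontal offset.

Run:
```python
from h import *
S=load('side5'); s=lambda x,y:((x-400+.5)/4-.5+285,(y+.5)/4-.5+175)
n=onz(S,s(702,234),136); c=onz(S,s(689.5,270),103)
print(n,c,n-c)
for z,p in((224,(742,117)),(224,(738,145))): print(onz(S,s(*p),z))
ax=np.array([604,-99]); print(np.degrees(np.arctan2(*(n[:2]-ax)[::-1])),np.degrees(np.arctan2(*(c[:2]-ax)[::-1])))
# rim
r=onz(S,s(514,190),179); print('rim',r)
```

```text
[ 706.5986727  -165.59273494  136.        ] [ 703.55847251 -162.76307316  103.        ] [ 3.04020019 -2.82966178 33.        ]
[ 725.14826001 -165.34576852  224.        ]
[ 705.14177075 -183.72530913  224.        ]
-32.98600564640888 -32.6378770699523
rim [ 601.11566131 -103.47294537  179.        ]
```

The nozzle is within about 4 mm of the cup axis, nearly all of it radial, and the angular difference is under 0.5°. Releasing.

arm_command(targets=[{"tx": 0,"ty": 0,"tz": 0,"wx": 0,"wy": 0,"wz": 0,"claw": 0.7},{"tx": 0,"ty": 0,"tz": 0,"wx": 0,"wy": 0,"wz": 0,"claw": 1},{"tx": 0,"ty": 0,"tz": 0,"wx": 0,"wy": 0,"wz": 0,"claw": 1},{"tx": 0,"ty": 0,"tz": 0,"wx": 0,"wy": 0,"wz": 0,"claw": 1},{"tx": 0,"ty": 0,"tz": 0,"wx": 0,"wy": 0,"wz": 0,"claw": 1}])

```text
t: 5.28
eef_pos: [606.5, -96.2, 282.1]
tool_rot: [[0.003, -0.547, -0.837], [0.006, -0.837, 0.547], [-1.0, -0.007, 0.001]]
ft_force: [-0.8, -0.2, 0.0]
gripper_width: 85.4
```

arm_command(targets=[{"tx": -0.01,"ty": 0,"tz": 0,"wx": 0,"wy": 0,"wz": 0,"claw": 1},{"tx": -0.03,"ty": 0,"tz": 0,"wx": 0,"wy": 0,"wz": 0,"claw": 1},{"tx": -0.06,"ty": 0,"tz": 0,"wx": 0,"wy": 0,"wz": 0,"claw": 1},{"tx": -0.09,"ty": 0,"tz": 0,"wx": 0,"wy": 0,"wz": 0,"claw": 1},{"tx": -0.12,"ty": 0,"tz": 0,"wx": 0,"wy": 0,"wz": 0,"claw": 1}])

```text
t: 5.7
eef_pos: [605.8, -97.3, 404.8]
tool_rot: [[0.004, -0.547, -0.837], [0.005, -0.837, 0.547], [-1.0, -0.007, -0.0]]
ft_force: [0.6, 0.9, 0.4]
gripper_width: 85.2
```

```bash
python3 go.py 450 200 400 -100
```

```text
t [ 0.0058 -0.1636  0.2931] w [-23.16  -0.1    0.37]
pos [605.8 -97.3 404.8] yaw -123.16 q7 -94.5 F [0.6 0.9 0.4] M [ 0.   -0.03  0.02] w 85.2 time 5.7
```

Clear. Now I'll move aside so the top camera can see.

arm_command(targets=[{"tx": 0,"ty": -0.017,"tz": 0.03,"wx": -3,"wy": 0,"wz": 0,"claw": 1},{"tx": 0,"ty": -0.036,"tz": 0.064,"wx": -6,"wy": 0,"wz": 0,"claw": 1},{"tx": 0,"ty": -0.054,"tz": 0.097,"wx": -9,"wy": 0,"wz": 0,"claw": 1},{"tx": 0,"ty": -0.073,"tz": 0.13,"wx": -12,"wy": 0,"wz": 0,"claw": 1},{"tx": 0,"ty": -0.091,"tz": 0.163,"wx": -15,"wy": 0,"wz": 0,"claw": 1}])

```text
t: 6.12
eef_pos: [518.4, 68.8, 406.5]
tool_rot: [[0.006, -0.31, -0.951], [0.006, -0.951, 0.31], [-1.0, -0.007, -0.003]]
ft_force: [0.7, 0.9, 0.1]
gripper_width: 85.2
```

```bash
python3 go.py 450 200 400 -100
```

```text
t [ 0.0069 -0.1035  0.1058] w [-8.06 -0.22  0.41]
pos [518.4  68.8 406.5] yaw -108.06 q7 -99.8 F [0.7 0.9 0.1] M [0.01 0.01 0.01] w 85.2 time 6.1167
```

arm_command(targets=[{"tx": 0,"ty": -0.026,"tz": 0.026,"wx": -2,"wy": 0,"wz": 0,"claw": 1},{"tx": 0,"ty": -0.052,"tz": 0.053,"wx": -4,"wy": 0,"wz": 0,"claw": 1},{"tx": 0,"ty": -0.078,"tz": 0.08,"wx": -6,"wy": 0,"wz": 0,"claw": 1},{"tx": 0,"ty": -0.1,"tz": 0.105,"wx": -8,"wy": 0,"wz": 0,"claw": 1},{"tx": 0,"ty": -0.1,"tz": 0.105,"wx": -8,"wy": 0,"wz": 0,"claw": 1}])

```text
t: 6.53
eef_pos: [446.0, 205.0, 407.4]
tool_rot: [[0.003, -0.158, -0.987], [0.012, -0.987, 0.158], [-1.0, -0.012, -0.001]]
ft_force: [-0.9, 1.3, 0.1]
gripper_width: 85.0
```

Run:
```python
from h import *
shot('side','side6');shot('top','top6')
a=cv2.imread('pics/top6.png')[135:235,280:380];b=cv2.imread('pics/side6.png')[175:275,285:385]
f=lambda i:cv2.resize(i,(400,400),interpolation=cv2.INTER_CUBIC)
cv2.imwrite('pics/z6.png',np.hstack([f(a),f(b)]))
A=cv2.imread('pics/top0.png').astype(int);B=cv2.imread('pics/top6.png').astype(int)
for n,(x,y) in dict(sugar=(417,187),caddy=(414,262),honey=(148,220),pink=(242,166),red=(245,216)).items():
    print(n,np.abs(A-B)[y-22:y+22,x-22:x+22].mean())
```

```text
sugar 4.269283746556474
caddy 4.5397727272727275
honey 14.896005509641872
pink 4.303891184573002
red 4.440943526170799
```

View pics/z6.png

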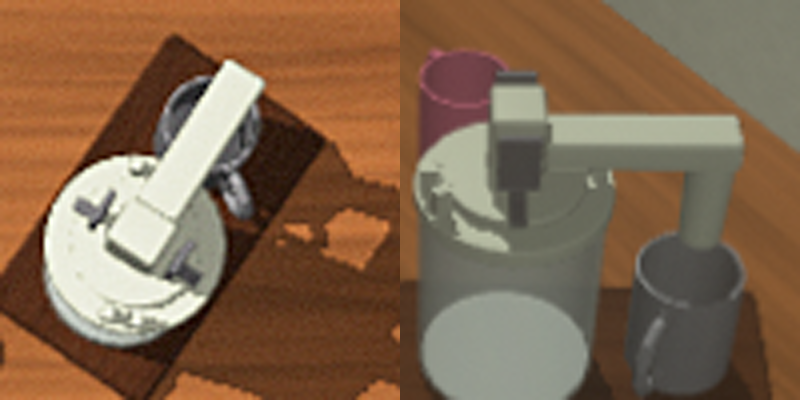

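Both buttons are out: grey tabs at about (95,208) and (185,262) in the top crop, and the near button stands proud in the side crop. The spout runs over the cup with its end at about (248,70). I'll check the angle numerically, and also the honey jar, where the arm or its shadow may explain the difference.

Run:
```python
from h import *
T=load('top6'); t=lambda x,y:((x+.5)/4-.5+280,(y+.5)/4-.5+135)
e=onz(T,t(248.5,70),223); h=onz(T,t(144,233),243); rim=onz(T,t(135.5,250),176); c=onz(T,t(208,128),103)
for n,v in(('hub',h),('rim',rim)):
    d=(e-v)[:2]; print(n,v[:2],np.linalg.norm(d),np.degrees(np.arctan2(d[1],d[0])))
# edge directions of the arm
l=onz(T,t(231,60),223)-onz(T,t(150,190),223); r=onz(T,t(266,80),223)-onz(T,t(180,215),223)
print([np.degrees(np.arctan2(v[1],v[0])) for v in(l,r)])
d=(e-h)[:2]/np.linalg.norm((e-h)[:2]); noz=e[:2]-16*d; print('nozzle',noz,'cup',c[:2],'diff',noz-c[:2])
a=cv2.imread('pics/top0.png')[120:290,110:470];b=cv2.imread('pics/top6.png')[120:290,110:470]
cv2.imwrite('pics/z7.png',cv2.resize(np.vstack([a,b]),None,fx=1.75,fy=1.75))
# cup displacement in side view
A=load('side0')['frame'];B=load('side6')['frame']
print('cup side diff',np.abs(A-B)[245:275,340:375].mean())
```

```text
hub [605.90130901 -97.78843731] 136.2633412887974 -33.457980981746886
rim [603.46014892 -97.37194092] 138.5332003534719 -33.04505267993929
[np.float64(-32.73532842884776), np.float64(-33.39843495488321)]
nozzle [ 706.23585675 -164.09265881] cup [ 703.42356738 -158.86237621] diff [ 2.81228937 -5.2302826 ]
cup side diff 1.2323809523809524
```

View pics/z7.png

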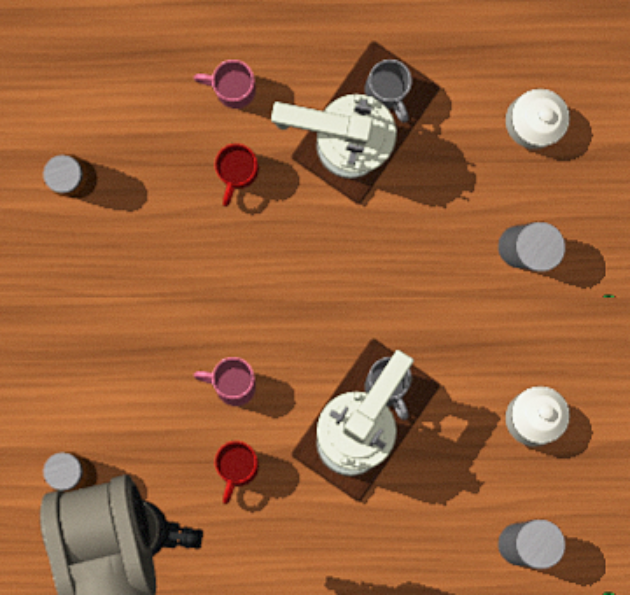

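```bash
python3 -c "
from h import *
print(job_done())"
```

```text
the job is handed in; nothing more can be done
None
```

The job is done and handed in at about 6.7 s on the robot's clock, with the gripper clear of everything. I squeezed both catch buttons, screwed the top clockwise about 112° (1.96 rad), then opened the gripper and backed away.

**Spout over cup:** the spout points at about -33.3° and the cup bears about -32.4° to -33.8°.
- The side view put the nozzle about 4 mm past the cup's axis.
- The final top view put it about 3 mm off using the cup position measured at the start. It was about 6 mm off using the half-hidden cup in the last picture, a reading I trust less.

**Buttons:** both stand out again in the last pictures. I judged this by eye and did not measure it.

**Cup, pots and jar:** the cup looks unmoved in the side view, and the sugar pot, tea caddy and both look-alike mugs look unmoved in the top view. The honey jar's before-and-after comparison read higher than the others. The arm is partly in that part of the picture, and the jar stands at the same spot.

**Forces:** the highest wrist force at any check was about 8 N. With the buttons pressed the gripper read 53 mm instead of the expected 56 mm. I took that as sensor bias or pad give, since the top turned freely.

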